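# Pry up a heavy hinged base until its prop leg snaps under it

### The job

Pick up the pry bar, lay it across the fulcrum block with its tip under the overhanging toe of the heavy base, and press the handle down so that the bar levers the base up until the sprung prop leg snaps upright under the pin on its side. Then let go and leave the base standing raised on its prop. Move the base only with the bar - the robot itself must not touch the base, its sole plate or the prop - and leave the other things on the bench where they are.

Things in the scene. Friction and masses are not known exactly. Their poses are not given: they have to be found in the camera images.
- cradle: Fixed dark steel sole plate, 150 x 124 x 10 mm, bolted to the bench, that carries the heavy base. Origin on the bench; +x points from the front (toe and fulcrum side) to the rear (hinge), z up. It reaches from x = -60 to +90 mm; a narrow tongue at y = +40 to +66 mm runs forward to x = -117 mm and carries the prop leg.
- machine_base (a joint): Tilt of the heavy grey cast base (3.5 kg, 100 mm wide, block 135 mm long, top 76 mm high, steel disc and bolts on top) about the hinge along cradle y at cradle x = +70 mm, z = 26 mm. 0 = lying flat, grows as the front rises, stop at 0.30 rad. About 0.12 rad lets the prop leg snap in; standing on the prop it reads about 0.11 rad. It falls back if it is let go before.
- toe_edge (a point): Middle of the lower front edge of the toe, the 80 mm wide ledge that juts 43 mm forward from the block; its underside is 58 mm above the bench when the base is flat, with open space down to the bench below it. About 15 N upward here lifts the base (mass varies by a fifth).
- prop_leg (a joint): Sprung flat steel leg, 68 mm tall, at the cradle's +y side beside the toe. 0 = leaning forward against the base's side pin (base down), 0.29 rad = snapped upright under the pin. A weak spring drives it upright by itself once the base is high enough.
- fulcrum: Fixed steel fulcrum block, 60 x 76 mm at the foot. Origin on the bench under its middle; its axes are parallel to the cradle's, give or take 0.06 rad, and it stands in front of the toe with its ridge 55 to 63 mm from the toe edge. Two upright ears, 52 mm apart inside and 60 mm high, keep the bar from sliding off sideways.
- ridge (a point): Middle of the rounded ridge on the fulcrum, 46 mm above the bench; the ridge runs along fulcrum y.
- pry_bar: Loose pry bar, 210 mm, 0.3 kg. Origin at mid length on its flat underside; +x to the tip, z up. Black handle 26 mm wide, 20 mm high, x = -105 to 0 mm; steel blade 20 mm wide (30 mm at the tip), 8 mm thick, to x = 105 mm. Laid with the ridge at x = +25 mm its tip reaches about 20 mm under the toe; the handle sinks till the tip touches the toe. About 0.28 rad handle-down sets the prop; 0.35 rad is the bench.
- bar_tip (a point): Middle of the blade's end, at half its thickness: bar x = +105 mm, z = 4 mm.
- bar_grip (a point): Where to grip the bar across its 26 mm width, near its centre of mass: bar x = -21 mm, z = 10 mm.
- bar_end (a point): Top of the handle near its end, where to press: bar x = -92 mm, z = 20 mm. 8 to 14 N are needed here.
- label_carton: Bystander: small upright carton, 76 x 63 x 105 mm.
- tape_roll: Bystander: roll of tape lying flat, 102 mm across, 48 mm high.
- label_box: Bystander: small white card box, 37 x 53 x 24 mm.
- grease_tube: Bystander: white grease tube lying down, 144 mm long.

How it is judged:
On the way:
1. the base is levered up by the bar resting on the fulcrum (base tilted more than 0.05 rad, bar pressing on the fulcrum with more than 6 N and on the base with more than 1.5 N) (value of joint machine_base above 0.05 rad and contact force between pry_bar and fulcrum above 6 N and contact force between pry_bar and cradle above 1.5 N), for 0.1 s.
At the end, for the whole second after the job is handed in: The base stands raised on its prop leg (base tilted 0.10 to 0.145 rad, prop leg upright past 0.24 rad), the bar is let go and lies still on the bench or on the fulcrum (value of joint machine_base between 0.1 and 0.145 rad and value of joint prop_leg above 0.24 rad and velocity of joint machine_base below 0.03 rad/s and linear speed of pry_bar below 0.03 m/s and height (world z) of pry_bar above -0.01 m); the robot touches nothing.
It fails at once if the robot touches the base, its sole plate or the prop leg (over 2 N) (contact force between any of the arm, the fingers and cradle above 2 N).
It fails at once if a bystander (carton, tape roll, card box, grease tube) is moved by more than 30 mm (distance of any of label_carton, tape_roll, label_box, grease_tube from where it was at the start of the episode above 0.03 m).
It also fails if it takes over 56 s, if anything falls off the work surface, if the arm or the gripper's body presses on something with over 40 N, if the wrist force passes 120 N, or if a joint passes its speed limit or range.

### The arm

A 7-joint arm with a two-finger parallel gripper is mounted at the origin on a cart in front of the work surface, level with it; the furniture and walls round the work are solid. World frame = base frame: x ahead of the robot, y to its left, z up, the work surface at z = 0. Lengths are in m, angles in rad, forces in N, time in s.
With the tool pointing down it reaches from about 0.425 to 0.925 m from the base axis. Payload 6.8 kg.
Tool frame: the origin (TCP) lies at the very end of the fingers, on their centre line; the grasp point (between the pads) lies 19 mm behind it; z points along the fingers, y is the line along which they close (so a half turn about z gives the same grasp; the last joint's range is limited). The gripper opens to 85 mm and grips with 20 to 120 N. Pads are 22 mm wide; open, the fingers measure 114 mm over their backs; the gripper's body (76 mm by 85 mm) begins 54 mm behind the grasp point. The pads swing forward as they close: fully open they stand 13 mm farther back than shut.
Start: joints at [1.199, 0.477, 0.022, 1.555, -0.011, 1.109, -0.083], TCP at [0.176, -0.652, 0.231] pointing down, gripper open.
Joint ranges: [-2.96, 2.96], [-0.34, 2.1], [-1.41, 1.46], [0.24, 2.44], [-1.37, 4.51], [0.17, 1.92], [-2.96, 2.96]. Speed limits (rad/s): [2.39, 2.39, 3.14, 3.14, 3.14, 3.14, 3.14].

### API

Orientations are given as a unit quaternion [w, x, y, z].
In Python, from station import bot gives the robot as it stands.
- The arm moves only by the tool jog_arm, never from a script. Its argument "motion" is a list of rows, each a list of 7 numbers: the turn, a rotation vector about the tool's x, y, z in rad, then the shift along the tool's x, y, z in mm, then the finger opening in mm, from 0 to 85.4. A call has 1 to 10 rows; each row is the pose to reach, as a shift and turn from the pose commanded when the call began, along the tool's axes at that moment; what a row does not reach only later rows make up. A row lasts 1/8 s, in which the tool goes at most 62.5 mm and 10.7 degrees, less where a joint would pass 70% of its speed; a pose out of reach is approached as far as the arm can. A call with a gripper value outside its range is refused whole. The fingers move at their own pace and stop on an object; "grip_force" is the grip in N (left out, the last holds). Time passes only in rows, so rows that repeat a pose let the fingers close. It gives the time, the measured TCP pose, the force, the opening and the grip force at its end, in the units of the state.
- bot.get_obs(): the state, without advancing time (a new reading comes with each control period).
- bot.read_camera(name): name is "side" or "top"; returns a dict with "pixels" (480x640x3 uint8, red, green, blue), "camera_matrix" (3x3 intrinsics, pixels), "T" (4x4, takes a point from camera to world coordinates). Camera axes: x right, y down, z forward; pixel columns grow to the right and rows downward; lengths in m; the calibration is good to about 2 mm. A picture is of the moment at which its call begins. There is no depth.
- bot.hand_in(): hands the job in; it is judged then, once.
Trained networks look in a picture, given as the dict that the camera call returned (one of the last four; its "shot" number tells which), for a name from the list of things; names that differ only in an ending like _2 or _b are one class to them, and where a whole thing is asked for, a point or a joint stands for the part that bears it (a point fixed in the world has none). Each returns a list of dicts, best first, with "score" (0 to 1); they miss things now and then, are a little off and sometimes report something else, mostly with a low value. They report only what shows in the picture. A call takes as long as a camera call.
- bot.spot_in(thing, picture): "xy" ([column, row] in pixels, amid what is visible of it).
- bot.tip_of(thing, picture): "xy" ([column, row] in pixels: a listed point, or the origin of a listed thing).
The state is a dict: "t": time; "q": joint angles; "joint_vel": joint speeds; "joint_torque": joint torques, N m; "eef_pos": TCP position; "tool_rot": TCP orientation; "contact_force": force on the tool from outside, world axes, zero at the start; "torque": the same for the moment, N m; "gripper_width": opening from 0.0 (shut) to 1.0 (fully open); "grasp_force": force on a finger pad.
Only numpy, scipy, OpenCV 4.12 (cv2) and the standard library are available. Lean on these libraries where they do the work, as an engineer would, in place of code of your own. Each camera call takes 0.05 s, during which the arm holds its last target. There are 200 camera calls.

## Working session

There is one attempt and no reset: what is moved stays moved. The work goes in short steps, Python scripts to look and compute and a tool call to move; the robot and the scene stay as the last step left them, time stands still between calls to the robot, and variables do not carry over. Pictures are saved under pics/ and viewed, at most 10 in all, crops included, and the job is handed in when it is done.

Besides the shell and the picture viewer there is one more tool, called after "Call:" as name([rows], argument=value, ...), one row to a line, values as JSON. jog_arm: Moves the arm, as the interface text tells. Its arguments: {"type":"object","properties":{"motion":{"type":"array"},"grip_force":{"type":"number"}},"required":["motion"]}

```bash
mkdir -p pics; ls
cat > h.py <<'E'
import numpy as np, cv2
from station import bot
def ray(c,px):
    K=np.array(c["camera_matrix"]);T=np.array(c["T"])
    d=T[:3,:3]@np.linalg.inv(K)@np.array([px[0],px[1],1.]);return T[:3,3],d/np.linalg.norm(d)
def atz(c,px,z):
    o,d=ray(c,px);return o+d*(z-o[2])/d[2]
def tri(a,pa,b,pb):
    A=np.zeros((3,3));v=np.zeros(3)
    for c,p in((a,pa),(b,pb)):
        o,d=ray(c,p);M=np.eye(3)-np.outer(d,d);A+=M;v+=M@o
    return np.linalg.solve(A,v)
def proj(c,P):
    T=np.linalg.inv(np.array(c["T"]));p=np.array(c["camera_matrix"])@(T[:3,:3]@np.array(P)+T[:3,3]);return p[:2]/p[2]
def save(c,n): cv2.imwrite("pics/"+n,cv2.cvtColor(c["pixels"],cv2.COLOR_RGB2BGR))
E
python3 - <<'E'
from h import *
s=bot.read_camera("side");t=bot.read_camera("top")
save(s,"s0.png");save(t,"t0.png")
Z=dict(toe_edge=.058,ridge=.046,bar_tip=.004,bar_grip=.01,bar_end=.02,pry_bar=0,fulcrum=0,cradle=0)
for n,z in Z.items():
    for nm,c in(("top",t),("side",s)):
        for r in bot.tip_of(n,c)[:2]:
            print(n,nm,np.round(r["xy"],1),round(r["score"],2),np.round(atz(c,r["xy"],z),4))
for n in("label_carton","tape_roll","label_box","grease_tube"):
    r=bot.spot_in(n,t)
    if r: print(n,np.round(atz(t,r[0]["xy"],.03),3),round(r[0]["score"],2))
o=bot.get_obs();print({k:np.round(v,3) for k,v in o.items()})
E
```

```text
pics
toe_edge top [305.8 268. ] 0.94 [0.458  0.0481 0.058 ]
toe_edge side [296.7 255.6] 0.58 [0.4624 0.0354 0.058 ]
ridge top [326.9 269.8] 0.8 [ 0.4561 -0.0083  0.046 ]
ridge top [325.7 272.2] 0.69 [ 0.4496 -0.0052  0.046 ]
ridge side [293.3 264.7] 0.83 [0.4544 0.0017 0.046 ]
ridge side [306.4 254. ] 0.56 [0.4912 0.0637 0.046 ]
bar_tip top [391.2 285.6] 0.73 [ 0.4224 -0.1862  0.004 ]
bar_grip top [436.  273.1] 0.66 [ 0.4595 -0.308   0.01  ]
bar_grip top [317.  190.6] 0.61 [0.682 0.024 0.01 ]
bar_grip side [285.2 342.5] 0.96 [ 0.4614 -0.3091  0.01  ]
bar_grip side [283.7 337.8] 0.19 [ 0.4553 -0.2912  0.01  ]
bar_end top [463.6 266.3] 0.59 [ 0.4791 -0.3816  0.02  ]
bar_end side [287.1 356.3] 0.64 [ 0.4733 -0.3697  0.02  ]
bar_end side [291.3 263.8] 0.36 [0.4433 0.0425 0.02  ]
pry_bar top [431.2 275.7] 0.73 [ 0.4531 -0.2968  0.    ]
pry_bar side [284.5 339.5] 0.82 [ 0.4567 -0.2873  0.    ]
fulcrum top [325.  270.2] 0.61 [ 0.4602 -0.0041  0.    ]
fulcrum side [295.8 274.8] 0.93 [0.4604 0.0104 0.    ]
cradle top [267.3 261.4] 0.6 [0.4801 0.1554 0.    ]
cradle side [304.8 251.2] 0.68 [0.4789 0.1471 0.    ]
label_carton [0.431 0.458 0.03 ] 0.95
tape_roll [ 0.73  -0.126  0.03 ] 0.97
label_box [0.685 0.024 0.03 ] 0.82
grease_tube [ 0.741 -0.108  0.03 ] 0.45
{'t': np.float64(1.1), 'q': array([ 1.199,  0.477,  0.022,  1.555, -0.011,  1.109, -0.083]), 'joint_vel': array([-0.001, -0.001,  0.001, -0.   ,  0.   ,  0.001,  0.001]), 'joint_torque': array([-0.0000e+00, -5.9635e+01,  1.6060e+00, -2.8156e+01,  1.3000e-02,
        2.0000e-03,  0.0000e+00]), 'eef_pos': array([ 0.176, -0.652,  0.231]), 'tool_rot': array([0.   , 0.991, 0.132, 0.   ]), 'contact_force': array([ 0.299,  0.295, -0.526]), 'torque': array([-0.017,  0.029, -0.033]), 'grasp_force': np.float64(0.0), 'gripper_width': np.float64(0.997)}
```

View pics/t0.png

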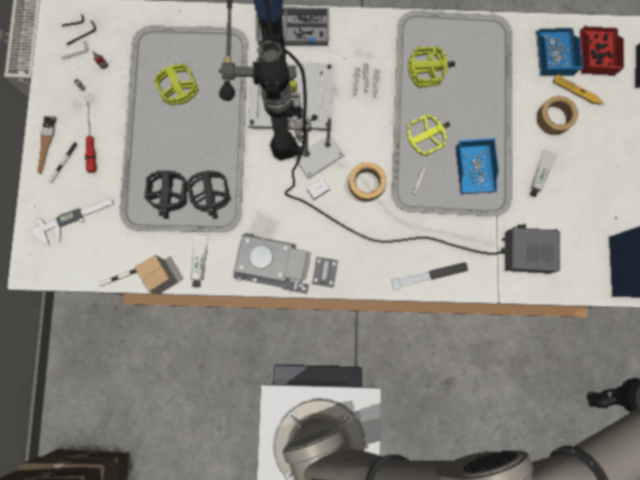

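View pics/s0.png

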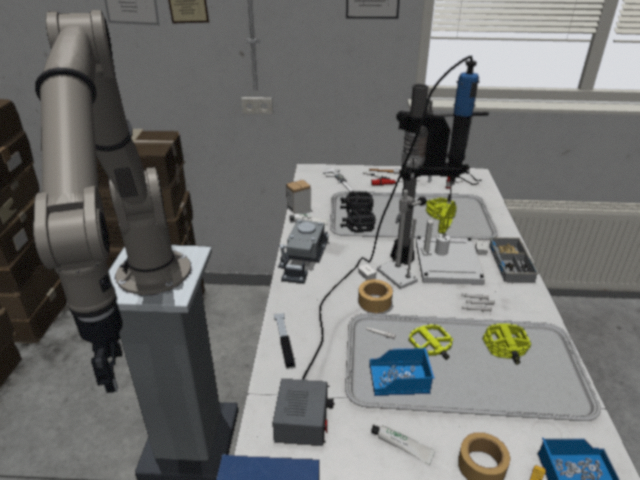

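The top view shows the base at (265,260), the fulcrum at (325,270), and the bar from its tip (395,283) to the handle end (466,266). The tape roll, card box and tube are clear of the path. Next I'll measure in enlarged crops.

Run:
```python
from h import *
t=bot.read_camera("top");s=bot.read_camera("side")
im=cv2.cvtColor(t["pixels"],cv2.COLOR_RGB2BGR)
a=cv2.resize(im[225:300,225:345],None,fx=6.6,fy=6.6,interpolation=cv2.INTER_CUBIC)
for k in range(0,120,10): cv2.putText(a,str(225+k),(int(k*6.6),10),0,.35,(0,0,255)); cv2.line(a,(int(k*6.6),0),(int(k*6.6),4),(0,0,255))
for k in range(0,75,10): cv2.putText(a,str(225+k),(0,int(k*6.6)+4),0,.35,(0,0,255))
cv2.imwrite("pics/t1.png",a)
# bar: handle dark + blade
g=im[255:295,385:475].max(2)
for lab,th in(("handle",g<90),("whole",None)):
    if th is None:
        bg=cv2.medianBlur(im,5)[255:295,385:475]; th=np.abs(im[255:295,385:475].astype(int)-np.median(im[255:295,385:475].reshape(-1,3),0)).max(2)>22
    n,L,st,ce=cv2.connectedComponentsWithStats(th.astype(np.uint8))
    i=1+np.argmax(st[1:,4]);p=np.argwhere(L==i)[:,::-1].astype(np.float32)+[385,255]
    print(lab,st[i],cv2.minAreaRect(p.astype(np.float32)), cv2.fitLine(p.astype(np.float32),2,0,.01,.01).ravel(), np.round(cv2.boxPoints(cv2.minAreaRect(p.astype(np.float32))),1).tolist())
for n in("toe_edge","ridge","bar_tip","bar_grip","bar_end","fulcrum","cradle"):
    for c in(t,s):
        r=bot.tip_of(n,c); 
        if r: print(n,np.round(r[0]["xy"],1),round(r[0]["score"],2))
```

```text
handle [ 46   9  36  14 249] ((448.1177062988281, 270.4706115722656), (6.790997505187988, 35.89527130126953), 75.96376037597656) [ 9.7157001e-01 -2.3675247e-01  4.4819278e+02  2.7045782e+02] [[429.8999938964844, 271.5], [464.70001220703125, 262.79998779296875], [466.3999938964844, 269.3999938964844], [431.5, 278.1000061035156]]
whole [ 40   6  44  20 479] ((446.4411926269531, 270.76470947265625), (11.399173736572266, 43.656410217285156), 75.96376037597656) [ 9.7149211e-01 -2.3707187e-01  4.4700836e+02  2.7072025e+02] [[423.8999938964844, 270.5], [466.20001220703125, 259.8999938964844], [469.0, 271.0], [426.6000061035156, 281.6000061035156]]
toe_edge [303.2 267.8] 0.68
toe_edge [299.3 253.1] 0.98
ridge [327.7 270.8] 0.71
bar_tip [394.6 285.5] 0.72
bar_tip [280.2 316.7] 0.86
bar_grip [438.1 272.4] 0.75
bar_grip [285.5 342. ] 0.95
bar_end [462.9 260.6] 0.57
bar_end [288.3 358.8] 0.68
fulcrum [324.8 270.7] 0.77
fulcrum [294.5 275.9] 0.7
cradle [266.5 260.8] 0.82
cradle [304.7 252.5] 0.77
```

View pics/t1.png

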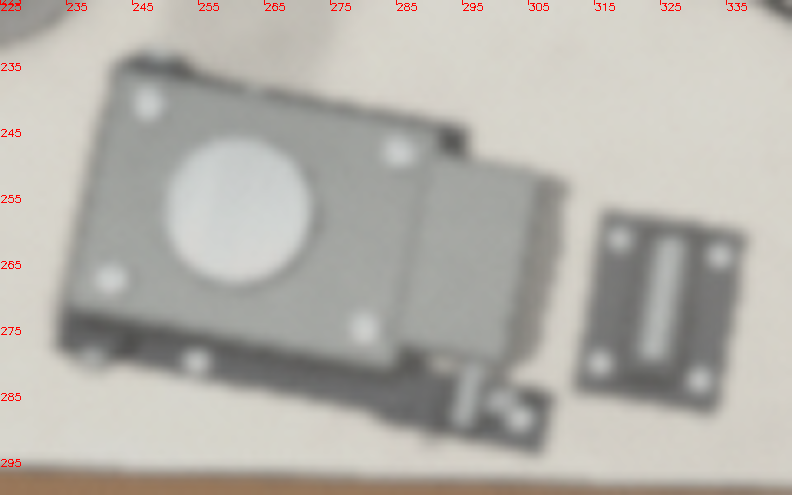

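The crop shows the ridge stripe from (327.4,261.1) to (323.8,279.2). The toe's lower front edge runs from (310.8,253) to (305.8,279.8), and the prop tongue is on the robot side at about (303,287).

Run:
```python
from h import *
t=bot.read_camera("top");s=bot.read_camera("side")
P=lambda u,v,z:np.round(atz(t,(u,v),z),4)
print("ridge ends",P(327.4,261.1,.046),P(323.8,279.2,.046),"mid",P(325.6,270.2,.046))
print("toe",P(310.8,253,.058),P(305.8,279.8,.058),P(308.3,266.4,.058))
cs=[(225+x/6.6,225+y/6.6) for x,y in((603,212),(745,236),(716,410),(577,388))]
print("fulc corners",[P(*c,.01) for c in cs],np.mean([P(*c,.01) for c in cs],0))
bc=[(225+x/6.6,225+y/6.6) for x,y in((118,68),(442,130),(392,368),(70,308))]
print("block top",[P(*c,.076) for c in bc])
print("handle", P(465.5,266.1,.015),P(430.7,274.8,.015),"blade end",P(394.3,283.5,.006))
print("tri tip",tri(t,(394.6,285.5),s,(280.2,316.7)),"grip",tri(t,(438.1,272.4),s,(285.5,342)), "ful",tri(t,(324.8,270.7),s,(294.5,275.9)))
T=np.array(t["T"]);print(T[:3,3])
a=cv2.cvtColor(s["pixels"],cv2.COLOR_RGB2BGR)
b=t["pixels"]
c1=cv2.resize(a[215:290,265:345],None,fx=5,fy=5,interpolation=cv2.INTER_CUBIC)
c2=cv2.resize(cv2.cvtColor(b,cv2.COLOR_RGB2BGR)[250:300,385:475],(400,222),interpolation=cv2.INTER_CUBIC)
o=np.zeros((600,400,3),np.uint8);o[:375]=c1;o[376:598]=c2;cv2.imwrite("pics/c.png",o)
```

```text
ridge ends [ 0.4796 -0.009   0.046 ] [ 0.4307 -0.0006  0.046 ] mid [ 0.455  -0.0048  0.046 ]
toe [0.4986 0.036  0.058 ] [0.4266 0.0472 0.058 ] [0.4625 0.0416 0.058 ]
fulc corners [array([0.4944, 0.0207, 0.01  ]), array([ 0.486 , -0.0386,  0.01  ]), array([ 0.4134, -0.0282,  0.01  ]), array([0.4209, 0.0294, 0.01  ])] [ 0.453675 -0.004175  0.01    ]
block top [array([0.5382, 0.2168, 0.076 ]), array([0.5167, 0.0862, 0.076 ]), array([0.4208, 0.1028, 0.076 ]), array([0.4411, 0.2313, 0.076 ])]
handle [ 0.4804 -0.388   0.015 ] [ 0.4539 -0.2925  0.015 ] blade end [ 0.4282 -0.1944  0.006 ]
tri tip [ 0.42864278 -0.1950852  -0.00048811] grip [ 0.46185973 -0.31259035  0.0150322 ] ful [ 0.45789808 -0.00351089  0.00595615]
[0.27311954 0.02768552 1.64161702]
```

View pics/c.png

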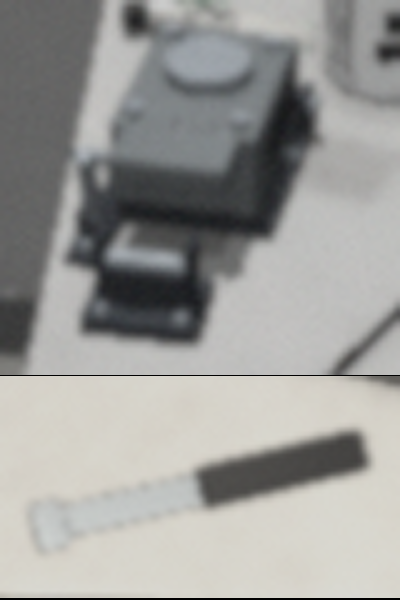

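```bash
cat >> h.py <<'E'
from scipy.spatial.transform import Rotation as Ro
def pose():
    o=bot.get_obs();w,x,y,z=o["tool_rot"];return np.array(o["eef_pos"]),Ro.from_quat([x,y,z,w]).as_matrix(),o
def goR(psi,tipdown):
    p,d=np.radians(psi),tipdown
    u=np.array([np.cos(p)*np.cos(d),np.sin(p)*np.cos(d),-np.sin(d)]);y=np.array([np.sin(p),-np.cos(p),0])
    return np.c_[u,y,np.cross(u,y)]
def go(P,psi,tipdown=0):
    p,R,o=pose();print("turn",np.round(Ro.from_matrix(R.T@goR(psi,tipdown)).as_rotvec(),3),"mm",np.round(R.T@(np.array(P)-p)*1e3,1),"F",np.round(o["contact_force"],1),"t",round(o["t"],2))
E
python3 -c "
from h import *
go([.46,-.311,.18],105)"
```

```text
turn [ 0.    -0.    -1.569] mm [ 363.  -254.8   51.3] F [0.  0.3 0.9] t 2.0
```

Call:
jog_arm([
  [0,0,-1.569,363,-255,0,70],
  [0,0,-1.569,363,-255,0,70],
  [0,0,-1.569,363,-255,0,70],
  [0,0,-1.569,363,-255,0,70],
  [0,0,-1.569,363,-255,0,70],
  [0,0,-1.569,363,-255,0,70],
  [0,0,-1.569,363,-255,20,70],
  [0,0,-1.569,363,-255,51,70],
  [0,0,-1.569,363,-255,51,70],
  [0,0,-1.569,363,-255,51,70],
])

```text
t: 3.25
eef_pos: [0.46, -0.3108, 0.1801]
tool_rot: [-0.0, 0.609, 0.793, 0.0]
contact_force: [-0.6, 0.3, -0.4]
gripper_width: 0.818
grasp_force: 0.0
```

Run:
```python
from h import *
go([.46,-.311,.005],105)
t=bot.read_camera("top");im=cv2.cvtColor(t["pixels"],cv2.COLOR_RGB2BGR)
cv2.imwrite("pics/t2.png",cv2.resize(im[240:310,380:480],None,fx=6,fy=6,interpolation=cv2.INTER_CUBIC))
```

```text
turn [-0. -0. -0.] mm [ -0.2   0.  175.1] F [-0.6  0.3 -0.4] t 3.25
```

Call:
jog_arm([
  [0,0,0,0,0,60,60],
  [0,0,0,0,0,120,60],
  [0,0,0,0,0,150,60],
  [0,0,0,0,0,165,60],
  [0,0,0,0,0,174,60],
  [0,0,0,0,0,174,60],
  [0,0,0,0,0,174,10],
  [0,0,0,0,0,174,10],
  [0,0,0,0,0,174,10],
  [0,0,0,0,0,174,10],
], grip_force=60)

```text
t: 4.55
eef_pos: [0.4607, -0.3113, 0.0076]
tool_rot: [0.001, 0.609, 0.793, 0.0]
contact_force: [-2.3, 1.0, 5.6]
gripper_width: 0.287
grasp_force: 59.3
```

Call:
jog_arm([
  [0,0,0,0,0,0,10],
  [0,0,0,0,0,0,10],
  [0,0,0,0,0,0,10],
])

```text
t: 4.92
eef_pos: [0.4607, -0.3113, 0.0075]
tool_rot: [0.001, 0.609, 0.793, -0.0]
contact_force: [-1.6, 1.4, 5.7]
gripper_width: 0.286
grasp_force: 59.3
```

Call:
jog_arm([
  [0,0,0,0,0,-40,10],
  [0,0,0,0,0,-95,10],
  [0,0,0,0,0,-150,10],
  [0,0,0.15,50,8,-150,10],
  [0,0,0.3,110,18,-150,10],
  [0,0,0.4,165,28,-150,10],
  [0,0,0.4,210,36,-150,10],
  [0,0,0.4,210,36,-150,10],
  [0,0,0.4,210,36,-150,10],
])

```text
t: 6.05
eef_pos: [0.4402, -0.0992, 0.1564]
tool_rot: [0.0, 0.754, 0.657, -0.0]
contact_force: [1.1, -0.8, -2.9]
gripper_width: 0.281
grasp_force: 60.4
```

Run:
```python
from h import *
go([.441,-.0995,.08],82)
t=bot.read_camera("top");s=bot.read_camera("side")
p,R,o=pose();print(p)
for n in("bar_tip","bar_end","bar_grip"):
    a=bot.tip_of(n,t);b=bot.tip_of(n,s)
    for nm,r,c in(("t",a,t),("s",b,s)):
        if r: print(n,nm,np.round(r[0]["xy"],1),round(r[0]["score"],2),np.round(atz(c,r[0]["xy"],p[2]),4))
    if a and b: print(" tri",np.round(tri(t,a[0]["xy"],s,b[0]["xy"]),4))
print("expected tip px",proj(t,p+R@[.126,0,0.0]),proj(s,p+R@[.126,0,0.0]))
A=cv2.cvtColor(t["pixels"],cv2.COLOR_RGB2BGR)[230:305,280:390];B=cv2.cvtColor(s["pixels"],cv2.COLOR_RGB2BGR)[200:310,240:350]
o=np.zeros((600,780,3),np.uint8)
o[:,:][:300,:440]=cv2.resize(A,(440,300),interpolation=cv2.INTER_CUBIC);o[:330,445:775]=cv2.resize(B,(330,330),interpolation=cv2.INTER_CUBIC)
cv2.imwrite("pics/c2.png",o[:335])
```

```text
turn [0.    0.001 0.002] mm [-0.1  0.8 76.4] F [ 1.1 -0.8 -2.9] t 6.05
[ 0.44025682 -0.10000186  0.15627435]
bar_tip t [315.6 265. ] 0.54 [0.4547 0.0227 0.1563]
bar_tip s [295.3 233.9] 0.56 [0.4626 0.0097 0.1563]
 tri [0.4585 0.0231 0.1472]
bar_end t [318.5 192.8] 0.42 [0.6397 0.0203 0.1563]
bar_end s [277.8 260.1] 0.76 [ 0.426  -0.1316  0.1563]
 tri [ 0.527  -0.0163  0.1282]
bar_grip t [364.4 270.1] 0.67 [ 0.4453 -0.0992  0.1563]
bar_grip s [283.4 253.3] 0.83 [ 0.438  -0.0967  0.1563]
 tri [ 0.4418 -0.0996  0.159 ]
expected tip px [314.79498039 263.73089657] [294.21599004 231.2647469 ]
```

View pics/c2.png

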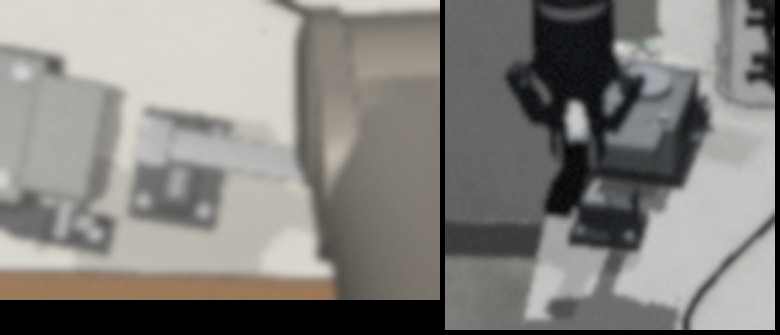

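The bar is held level and in line. Its tip is at (315,265), within about 1 px of where I expected it. Next is a slight tip-down pitch, then lowering behind the toe.

Run:
```python
from h import *
R=goR(82,.08);r=np.array([.4545,-.0045,.046])
for k in(.091,.046): print(P:=r-k*R[:,0]-.0105*R[:,2]); go(P,82,.08)
```

```text
[ 0.44199253 -0.09349524  0.06373866]
turn [-0.    -0.08   0.001] mm [ 5.8  0.9 92.5] F [-0.2  0.6 -3.7] t 6.45
[ 0.44823529 -0.0490757   0.06014249]
turn [-0.    -0.08   0.001] mm [50.7  0.9 96.1] F [-0.2  0.6 -3.7] t 6.45
```

Call:
jog_arm([
  [0,-0.08,0,6,1,30,10],
  [0,-0.08,0,6,1,60,10],
  [0,-0.08,0,6,1,80,10],
  [0,-0.08,0,6,1,92,10],
  [0,-0.08,0,6,1,92,10],
  [0,-0.08,0,6,1,92,10],
])

```text
t: 7.2
eef_pos: [0.4428, -0.093, 0.0649]
tool_rot: [0.027, 0.754, 0.656, -0.03]
contact_force: [-0.0, 0.7, -2.5]
gripper_width: 0.28
grasp_force: 60.3
```

Run:
```python
from h import *
R=goR(82,.08);r=np.array([.4545,-.0045,.046])
go(r-.046*R[:,0]-.0105*R[:,2],82,.08)
t=bot.read_camera("top");s=bot.read_camera("side")
A=cv2.cvtColor(t["pixels"],cv2.COLOR_RGB2BGR)[235:300,270:370];B=cv2.cvtColor(s["pixels"],cv2.COLOR_RGB2BGR)[220:300,260:330]
o=np.zeros((440,780,3),np.uint8)
o[:260,:400]=cv2.resize(A,(400,260),interpolation=cv2.INTER_CUBIC);o[:434,400:780]=cv2.resize(B,(380,434),interpolation=cv2.INTER_CUBIC)
cv2.imwrite("pics/c3.png",o)
```

```text
turn [ 0.001 -0.     0.001] mm [44.5 -0.7  1.2] F [-0.   0.7 -2.5] t 7.2
```

View pics/c3.png

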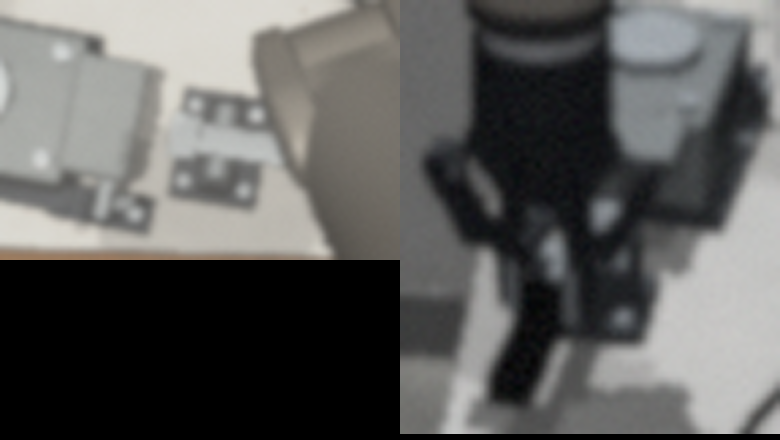

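The bar sits centred over the fulcrum, with its tip at crop (185,130), just short of the toe. I'll slide it in.

Call:
jog_arm([
  [0,0,0,10,0,0,10],
  [0,0,0,20,0,0,10],
  [0,0,0,30,0,0,10],
  [0,0,0,38,0,0,10],
  [0,0,0,45,0,0,10],
  [0,0,0,45,0,0,10],
])

```text
t: 8.05
eef_pos: [0.4485, -0.0478, 0.0607]
tool_rot: [0.026, 0.753, 0.657, -0.03]
contact_force: [-0.6, 0.1, -3.2]
gripper_width: 0.287
grasp_force: 60.3
```

Call:
jog_arm([
  [0,0,0,0,0,2,10],
  [0,0,0,0,0,4,10],
  [0,0,0,0,0,4,10],
])

```text
t: 8.43
eef_pos: [0.4482, -0.0493, 0.0568]
tool_rot: [0.026, 0.754, 0.656, -0.03]
contact_force: [-1.5, -1.5, 1.1]
gripper_width: 0.285
grasp_force: 61.0
```

Call:
jog_arm([
  [0,0.06,0,0,0,2,10],
  [0,0.12,0,-1,0,5,10],
  [0,0.12,0,-1,0,5,10],
  [0,0.12,0,-1,0,5,50],
  [0,0.12,0,-1,0,5,50],
  [0,0.12,0,-1,0,5,50],
  [0,0.12,0,-1,0,-25,50],
  [0,0.12,0,-1,0,-70,50],
  [0,0.12,0,-1,0,-70,50],
])

```text
t: 9.55
eef_pos: [0.4515, -0.0437, 0.1295]
tool_rot: [-0.011, 0.754, 0.657, 0.017]
contact_force: [0.3, -0.8, 0.3]
gripper_width: 0.585
grasp_force: 0.0
```

Run:
```python
from h import *
r=np.array([.4545,-.0045,.046]);u=goR(82,0)[:,0]
go(r-.117*u+[0,0,.06],172,0)
go(r-.117*u+[0,0,.06],82,0)
t=bot.read_camera("top");s=bot.read_camera("side")
for n in("bar_end","bar_tip"):
  for c in(t,s):
    a=bot.tip_of(n,c)
    if a: print(n,np.round(a[0]["xy"],1),round(a[0]["score"],2),np.round(atz(c,a[0]["xy"],.057),4))
print("expect end",r-.117*u)
A=cv2.cvtColor(t["pixels"],cv2.COLOR_RGB2BGR)[235:300,270:380];B=cv2.cvtColor(s["pixels"],cv2.COLOR_RGB2BGR)[220:310,255:330]
o=np.zeros((440,800,3),np.uint8)
o[:260,:440]=cv2.resize(A,(440,260),interpolation=cv2.INTER_CUBIC);o[:432,440:800]=cv2.resize(B,(360,432),interpolation=cv2.INTER_CUBIC)
cv2.imwrite("pics/c4.png",o)
```

```text
turn [ 0.036 -0.026 -1.568] mm [-78.6  -2.8  20.4] F [ 0.3 -0.8  0.3] t 9.55
turn [ 0.007 -0.04   0.002] mm [-78.6  -2.8  20.4] F [ 0.3 -0.8  0.3] t 9.55
bar_end [283.2 282.4] 0.64 [ 0.4348 -0.1054  0.057 ]
bar_tip [296.3 266. ] 0.61 [0.4628 0.0735 0.057 ]
bar_tip [293.8 269.2] 0.73 [ 0.46   -0.0372  0.057 ]
expect end [ 0.43821675 -0.12036136  0.046     ]
```

View pics/c4.png

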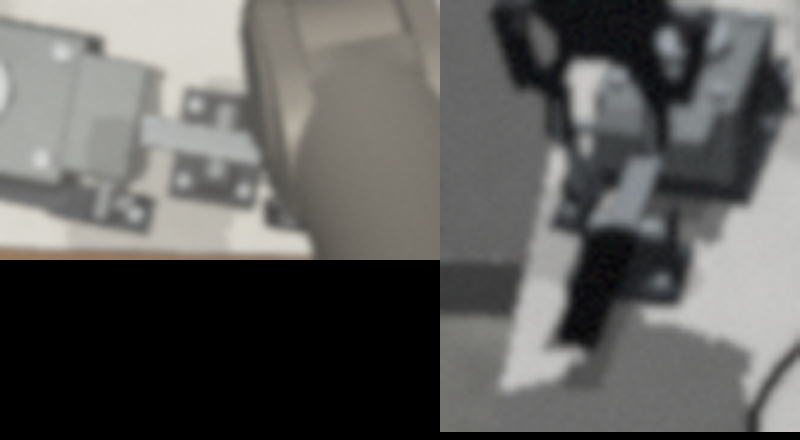

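The bar rests on the fulcrum with its tip under the toe; in the top crop the blade disappears under the toe at (140,130). I'll move over the handle end with the fingers shut.

Call:
jog_arm([
  [0,-0.04,0,-40,-2,0,0],
  [0,-0.04,0,-79,-3,0,0],
  [0,-0.04,0,-79,-3,20,0],
  [0,-0.04,0,-79,-3,40,0],
  [0,-0.04,0,-79,-3,52,0],
  [0,-0.04,0,-79,-3,52,0],
  [0,-0.04,0,-79,-3,52,0],
])

```text
t: 10.72
eef_pos: [0.4358, -0.1198, 0.0718]
tool_rot: [0.0, 0.754, 0.657, 0.0]
contact_force: [-0.0, 0.7, -0.4]
gripper_width: 0.001
grasp_force: 0.0
```

Run:
```python
from h import *
go([.438,-.1205,.05],82,0)
```

```text
turn [ 0.001 -0.     0.002] mm [-0.4  2.3 21.8] F [-0.   0.7 -0.4] t 10.72
```

Call:
jog_arm([
  [0,0,0,0,2,4,0],
  [0,0,0,0,2,8,0],
  [0,0,0,0,2,12,0],
  [0,0,0,0,2,16,0],
  [0,0,0,0,2,20,0],
  [0,0,0,0,2,22,0],
  [0,0,0,0,2,24,0],
  [0,0,0,0,2,24,0],
])

```text
t: 11.72
eef_pos: [0.4383, -0.1211, 0.048]
tool_rot: [0.001, 0.754, 0.656, 0.0]
contact_force: [-0.2, -2.6, 8.5]
gripper_width: -0.001
grasp_force: 4.1
```

Call:
jog_arm([
  [0,0,0,0,0,3,0],
  [0,0,0,0,0,6,0],
  [0,0,0,0,0,9,0],
  [0,0,0,0,0,11,0],
  [0,0,0,0,0,13,0],
  [0,0,0,0,0,13,0],
])

```text
t: 12.48
eef_pos: [0.4383, -0.1208, 0.0349]
tool_rot: [0.001, 0.754, 0.656, 0.0]
contact_force: [0.3, -0.9, 6.8]
gripper_width: -0.001
grasp_force: 3.3
```

Run:
```python
from h import *
t=bot.read_camera("top");s=bot.read_camera("side")
A=cv2.cvtColor(t["pixels"],cv2.COLOR_RGB2BGR)[225:300,225:345];B=cv2.cvtColor(s["pixels"],cv2.COLOR_RGB2BGR)[210:290,260:335]
o=np.zeros((400,800,3),np.uint8)
o[:275,:440]=cv2.resize(A,(440,275),interpolation=cv2.INTER_CUBIC);o[:384,440:800]=cv2.resize(B,(360,384),interpolation=cv2.INTER_CUBIC)
cv2.imwrite("pics/c5.png",o)
```

```text
(no output)
```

View pics/c5.png

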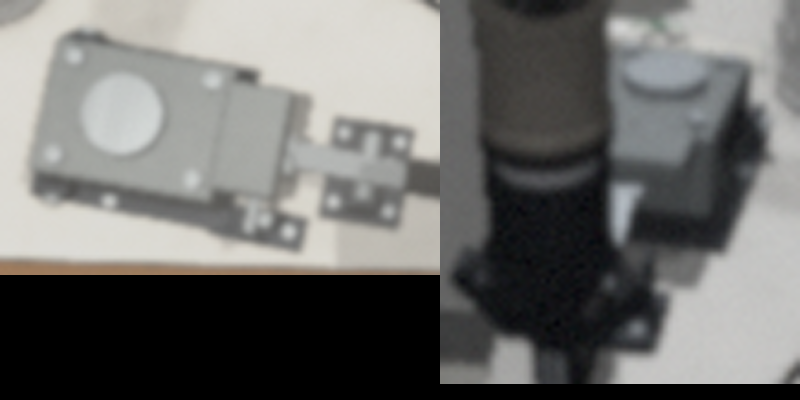

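The bar is lifting the toe; the blade shows at crop (330,158), still under it. I'll press a bit further.

Call:
jog_arm([
  [0,0,0,0,0,2,0],
  [0,0,0,0,0,4,0],
  [0,0,0,0,0,5,0],
  [0,0,0,0,0,5,0],
  [0,0,0,0,0,5,0],
])

```text
t: 13.2
eef_pos: [0.4385, -0.1203, 0.0301]
tool_rot: [0.001, 0.754, 0.657, 0.001]
contact_force: [-0.8, -0.1, 7.4]
gripper_width: -0.003
grasp_force: 3.9
```

Run:
```python
from h import *
t=bot.read_camera("top");s=bot.read_camera("side")
A=cv2.cvtColor(t["pixels"],cv2.COLOR_RGB2BGR)[235:300,280:345];B=cv2.cvtColor(s["pixels"],cv2.COLOR_RGB2BGR)[210:290,265:330]
o=np.zeros((480,800,3),np.uint8)
o[:400,:400]=cv2.resize(A,(400,400),interpolation=cv2.INTER_CUBIC);o[:480,405:795]=cv2.resize(B,(390,480),interpolation=cv2.INTER_CUBIC)
cv2.imwrite("pics/c6.png",o)
```

```text
(no output)
```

View pics/c6.png

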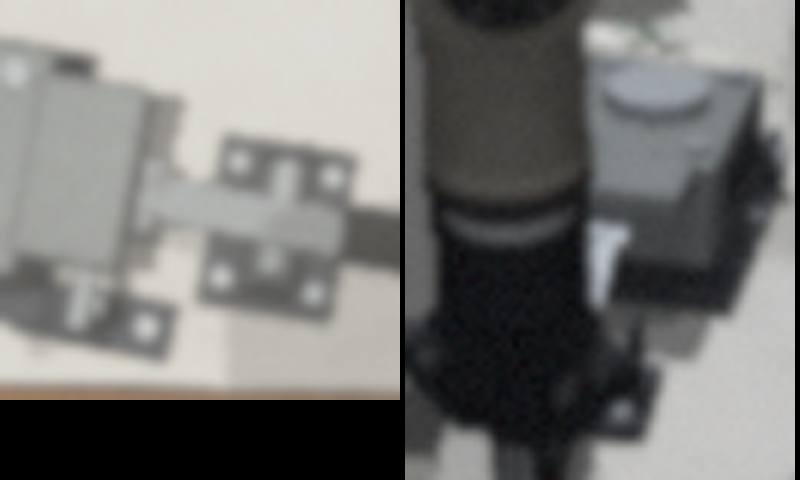

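Call:
jog_arm([
  [0,0,0,0,0,2,0],
  [0,0,0,0,0,3,0],
  [0,0,0,0,0,3,0],
])

```text
t: 13.68
eef_pos: [0.4387, -0.12, 0.0271]
tool_rot: [0.001, 0.754, 0.657, 0.001]
contact_force: [0.0, 1.3, 8.1]
gripper_width: -0.001
grasp_force: 3.7
```

```bash
cat > tilt.py <<'E'
from h import *
def tilt():
    s=bot.read_camera("side");g=lambda a:cv2.cvtColor(a,cv2.COLOR_BGR2GRAY)
    s0=g(cv2.imread("pics/s0.png"));s1=g(cv2.cvtColor(s["pixels"],cv2.COLOR_RGB2BGR))
    hg=np.array([.491,.2246,.026]);u=goR(81,0)[:,0];y=np.array([-u[1],u[0],0])
    def rot(P,a): return hg+Ro.from_rotvec(-(-a)*y).apply(P-hg) 
    for P in([.510,.105,.076],[.505,.0925,.076],[.4985,.0465,.07],[.488,.16,.08]):
        P=np.array(P);p0=proj(s,P);p1=proj(s,rot(P,.11)); 
        x,yy=np.round(p0).astype(int);T=s0[yy-6:yy+7,x-6:x+7];W=s1[yy-20:yy+21,x-20:x+21]
        m=cv2.matchTemplate(W,T,cv2.TM_CCOEFF_NORMED);_,v,_,l=cv2.minMaxLoc(m)
        print(np.round(p0,1),"pred .11",np.round(p1-p0,1),"z",round(rot(P,.11)[2],3),"seen",np.array(l)-14,round(v,2))
E
python3 -c "
from tilt import *
tilt();print(pose()[0],pose()[2]['contact_force'])"
```

```text
[312.9 239.6] pred .11 [ 0.4 -4.2] z 0.088 seen [ 1 -5] 0.98
[311.2 241.6] pred .11 [ 0.4 -4.6] z 0.09 seen [ 1 -6] 0.95
[308.2 250.9] pred .11 [ 0.4 -5.9] z 0.089 seen [ 1 -7] 0.98
[307.5 229.5] pred .11 [ 0.4 -2.7] z 0.087 seen [ 1 -4] 0.98
[ 0.43869257 -0.11996645  0.02711006] [-0.39573049  0.85665575  7.76628339]
```

Measured tilt is about 0.13 rad. I'll raise slowly and check whether it holds.

Call:
jog_arm([
  [0,0,0,0,0,0,0],
  [0,0,0,0,0,-3,0],
  [0,0,0,0,0,-6,0],
  [0,0,0,0,0,-9,0],
  [0,0,0,0,0,-12,0],
  [0,0,0,0,0,-12,0],
])

```text
t: 14.48
eef_pos: [0.4374, -0.1199, 0.0386]
tool_rot: [-0.0, 0.754, 0.657, 0.0]
contact_force: [0.1, -0.1, -0.7]
gripper_width: 0.0
grasp_force: 0.0
```

```bash
python3 -c "
from tilt import *
tilt();print(pose()[0],pose()[2]['contact_force'])"
```

```text
[312.9 239.6] pred .11 [ 0.4 -4.2] z 0.088 seen [ 1 -4] 0.98
[311.2 241.6] pred .11 [ 0.4 -4.6] z 0.09 seen [ 1 -5] 0.96
[308.2 250.9] pred .11 [ 0.4 -5.9] z 0.089 seen [ 1 -6] 0.97
[307.5 229.5] pred .11 [ 0.4 -2.7] z 0.087 seen [ 1 -3] 0.99
[ 0.43734756 -0.11999522  0.03846523] [ 0.33884186 -0.20084286 -0.48284433]
```

Call:
jog_arm([
  [0,0,0,0,0,-30,0],
  [0,0,0,0,0,-70,0],
  [0,0,0,-40,0,-120,0],
  [0,0,0,-90,0,-150,0],
  [0,0,0,-140,0,-150,0],
  [0,0,0,-140,0,-150,0],
  [0,0,0,-140,0,-150,0],
  [0,0,0,-140,0,-150,0],
])

```text
t: 15.52
eef_pos: [0.4183, -0.2572, 0.1881]
tool_rot: [-0.001, 0.753, 0.658, 0.0]
contact_force: [0.1, 0.6, 0.2]
gripper_width: 0.002
grasp_force: 0.0
```

Run:
```python
from tilt import *
tilt()
t=bot.read_camera("top");s=bot.read_camera("side")
A=cv2.cvtColor(t["pixels"],cv2.COLOR_RGB2BGR)[225:300,225:345];B=cv2.cvtColor(s["pixels"],cv2.COLOR_RGB2BGR)[210:290,260:335]
o=np.zeros((400,800,3),np.uint8)
o[:275,:440]=cv2.resize(A,(440,275),interpolation=cv2.INTER_CUBIC);o[:384,440:800]=cv2.resize(B,(360,384),interpolation=cv2.INTER_CUBIC)
cv2.imwrite("pics/c7.png",o)
```

```text
[312.9 239.6] pred .11 [ 0.4 -4.2] z 0.088 seen [ 1 -4] 0.98
[311.2 241.6] pred .11 [ 0.4 -4.6] z 0.09 seen [ 1 -5] 0.97
[308.2 250.9] pred .11 [ 0.4 -5.9] z 0.089 seen [ 1 -6] 0.97
[307.5 229.5] pred .11 [ 0.4 -2.7] z 0.087 seen [ 1 -3] 0.99
```

View pics/c7.png

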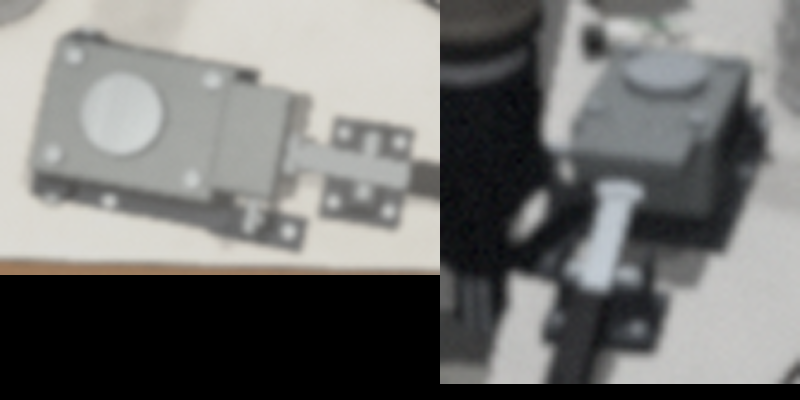

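The base stands raised at about 0.11 rad on its prop. The bar rests on the fulcrum (side crop 600,240), and the arm is clear.

```bash
python3 -c "
from station import bot
print(bot.hand_in())"
```

```text
the job is handed in; nothing more can be done
None
```

I levered the base up with the bar and it now stands on its prop at about 0.11 rad, with the bar resting on the fulcrum and the arm clear; I handed it in, but no verdict came back, and I judged the prop upright from the tilt holding after release.

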